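# Press the stuck bushing out of the hand mincer

### The arm

A 7-joint arm with a two-finger parallel gripper is mounted at the origin on the work surface. World frame = base frame: x ahead of the robot, y to its left, z up, the work surface at z = 0. Lengths are in m, angles in rad, forces in N, time in s.
With the tool pointing down it reaches from about 0.425 to 1.025 m from the base axis. Payload 9.4 kg.
Tool frame: the origin (TCP) lies midway between the tips of the shut fingers; the grasp point (between the pads) lies 19 mm behind it; z points along the fingers, x is the direction in which the jaws open and shut, and the axes are right-handed (so a half turn about z gives the same grasp; the last joint's range is limited). The gripper opens to 93 mm and grips with 3 to 60 N. Pads are 15 mm wide; open, the fingers measure 128 mm over their backs; the gripper's body (75 mm by 188 mm) begins 65 mm behind the grasp point.
Start: joints at [-1.306, 0.599, -0.003, 1.599, 0.002, 0.943, -0.08], TCP at [0.243, 0.683, 0.219] pointing down, gripper open.
Joint ranges: [-2.57, 2.57], [-0.35, 1.97], [-1.29, 1.29], [0.11, 2.56], [-1.05, 4.19], [0.11, 1.86], [-2.63, 2.63]. Speed limits (rad/s): [2.22, 2.22, 3.01, 3.01, 3.14, 3.14, 3.14].

### API

Orientations are given as a 3x3 rotation matrix whose columns are the frame's x, y, z axes.
In Python, from plant import telemetry, cams, r gives the robot as it stands.
- The arm moves only by the tool arm_command, never from a script. Its argument "steps" is a list that holds one entry, the list of rows, each a list of 7 numbers: the turn, a rotation vector about the tool's x, y, z in degrees, then the shift along the tool's x, y, z in mm, then the opening, from 0 (shut) to 1 (fully open). In form: [[[wx, wy, wz, x, y, z, claw], ...]]. A call has exactly 8 rows; each row shifts and turns the commanded pose from where the row before left it, along the tool's axes as they then stand; what a row does not reach is not made up. A row lasts 1/10 s, in which the tool goes at most 50 mm and 8.59 degrees, less where a joint would pass 70% of its speed; a pose out of reach is approached as far as the arm can. A call with a gripper value outside its range is refused whole. The fingers move at their own pace and stop on an object; the grip force is fixed at half the most. Time passes only in rows, so rows that do not move let the fingers close, or fill a call up. It gives the time, the measured TCP pose, the force and the opening at its end, in the units of the state.
- telemetry.state(): the state, without advancing time (a new reading comes with each control period).
- cams.camera(name): name is "scene" or "top" or "wrist"; returns a dict with "img" (420x560x3 uint8, blue, green, red), "range_z" (420x560 float32, m along the optical axis (not along the pixel's ray), 0 where there is no reading), "fov_y" (degrees; the focal length in pixels is half the picture's height over the tangent of half this angle, whatever the lens; pixels are square), "cx", "cy" (the principal point, pixels), "xyz" and "orientation" of the camera in the world. Camera axes: x right, y up, looking along -z (the intrinsics and any distortion apply to the point x, -y, -z); pixel columns grow to the right and rows downward; lengths in m; the calibration is good to about 2 mm. A picture is of the moment at which its call begins.
- r.job_done(): hands the job in, once; it reports no verdict.
Trained networks look in a picture, given as the dict that the camera call returned (one of the last four; its "shot" number tells which), for a name from the list of things; names that differ only in an ending like _2 or _b are one class to them, and where a whole thing is asked for, a point or a joint stands for the part that bears it (a point fixed in the world has none). Each returns a list of dicts, best first, with "p" (0 to 1); they miss things now and then, are a little off and sometimes report something else, mostly with a low value. They report only what shows in the picture. A call takes as long as a camera call. They do not tell look-alikes from the thing itself.
- cams.look_for(target, picture): "centre" ([x, y, z] in m, in world coordinates, good to about 4 mm: the middle of the surface that is visible of it).
- cams.tip_of(target, picture): "centre" ([x, y, z] in m, in world coordinates, good to about 4 mm: a listed point, or the origin of a listed thing).
The state is a dict: "clock": time; "joint_pos": joint angles; "joint_velocities": joint speeds; "effort": joint torques, N m; "ee_pos": TCP position; "tool_rot": TCP orientation; "ft_force": force on the tool from outside, world axes, zero at the start; "ft_torque": the same for the moment, N m; "gripper_width": finger opening in m.
Only numpy, scipy, OpenCV 4.12 (cv2) and the standard library are available. Lean on these libraries where they do the work, as an engineer would, in place of code of your own. Each camera call takes 0.05 s, during which the arm holds its last target. There are 200 camera calls.

### The job

Take the hardwood drift from its rest, feed it nose first through the open mouth of the hand mincer's barrel into the rear hub, and press the stuck bushing out until its collar stands about 30 mm off the hub, with its last few millimetres still in the bore so that it cannot drop down beside the range. The casting leans a little on its foot, so feel for the hub bore and push gently and steadily, never above 22 N; touch the mincer and bushing with the drift only. Then lay the drift back in both notches of its rest as it lay before, and leave everything else on the ledge as it is.

Things in the scene. Friction and masses are not known exactly. Their poses are not given: they have to be found in the camera images.
- mincer: Cast aluminium hand mincer on a black rubber suction foot, stripped for cleaning. Pose of the FOOT (124 mm across, fixed): origin on the ledge, z up, x along the barrel from open mouth to rear hub. Casting: barrel 68 mm thick from x = -70 to 38 mm, then rear hub 42 mm thick; column below; round hopper on top, 94 mm across, centre x = 5 mm, top at z = 268 mm. It bears 22 N from the drift
- mouth (a point): Point fixed to the foot, at x = -70, z = 150 mm: nominal centre of the barrel's open mouth (bore 54 mm). The casting leans on its rubber about the foot's x axis, 14 mm above the ledge, by up to 0.085 rad either way: unreported, new each time, kept unless shoved sideways by some 18 N. So mouth and hub bore lie up to 11.5 mm to either side (y) of these points, alike; height (to 0.5 mm) and direction hold
- hub (a point): Point fixed to the foot, at x = 38, z = 150 mm: nominal centre of the hub bore's inner opening (true centre up to 11.5 mm to either side along y, see mouth). Here the barrel's bore ends at a flat wall; the hub bore, 25 mm wide, square-edged, on the barrel's axis, goes on to the hub's end face at x = 84 mm
- bushing (a joint): Gap in m between collar of the white nylon bushing and hub end face: 0 home, + outwards (foot +x), starts at 0 to 0.005, out of the bore at 0.040. Tube 24 mm outside, 13 inside, 40 long; collar 34 mm across, 4 thick, outside the hub. At 0 its inner end is at x = 44 mm, 6 mm down the hub bore. Tight and gummed: moves under about 9 N plus 4 N per 10 mm/s, stays where left
- drift_center (a point): Hardwood drift rod, round, 250 mm long, about 85 g; the point is on its axis half-way along, x towards the flat nose. Nose part 22 mm thick, from x = -50 to the tip at +125 mm; grip part 30 mm thick, x = -125 to -50 mm. Balances at x = -20 mm. Starts level in its rest, axis 44 mm above the ledge; the grip is free for fingers from x = -95 to -50 mm
- drift_tip (a point): Centre of the drift's flat nose end, 125 mm from drift_center along its x; same axes
- rest: Dark wooden rest, fixed: board 230 x 46 mm, 8 mm thick, with two upright V notches that carry the drift. Origin on the ledge, x along the drift towards its nose. Notches at x = +60 mm (for the 22 mm nose) and -108 mm (for the 30 mm grip), 14 mm thick, up to 60 mm high. The drift lies home with its centre 44 mm straight above this origin and its x along this x
- molcajete: Bystander, not to be moved: three-legged black stone mortar about 205 mm across and 116 mm high on a rubber ring, pestle in it; origin at the centre of its underside
- crock: Bystander, not to be moved: lidded white ceramic crock, 134 mm across, 170 mm high; origin at the centre of its underside
- warmer: Bystander, not to be moved: round steel tortilla warmer with domed lid, 208 mm across, 126 mm high; origin at the centre of its underside
- press: Bystander, not to be moved: plastic hand citrus press, 240 mm long, 60 mm high; origin at the centre of its underside
- auger: Bystander, not to be moved: the mincer's feed screw, 155 mm long, 48 mm thick, lying flat; origin at the centre of its underside
- ring_nut: Bystander, not to be moved: the mincer's ring nut, 116 mm over its lugs, 22 mm high, lying flat; origin at the centre of its underside
- crank: Bystander, not to be moved: the mincer's crank with wooden grip, 165 mm long, 96 mm high; origin at the centre of its underside
Things that resemble listed ones, but are neither listed nor needed, are in the scene too. Several things have the shape of the rest; the one meant has the colours described above.

How it is judged:
On the way, in this order (a step that is already met when the one before it is completed fails the run):
1. the drift is lifted out of its rest (height (world z) of drift_center above 0.085 m), for 0.1 s.
2. the drift's nose is inside the hub bore, behind the bushing (x of drift_tip in the frame of mincer between 0.041 and 0.07 m and z of drift_tip in the frame of mincer between 0.144 and 0.156 m and y of drift_tip in the frame of mincer between -0.015 and 0.015 m and value of joint bushing below 0.02 m), for 0.05 s.
3. the drift, in the hub bore, has pressed the bushing 25 to 36 mm out (value of joint bushing between 0.025 and 0.036 m and y of drift_tip in the frame of mincer between -0.015 and 0.015 m and x of drift_tip in the frame of mincer above 0.06 m), for 0.1 s.
At the end, for the whole second after the job is handed in: The bushing's collar stands 25 to 36 mm off the hub's end face; the drift lies at rest in both notches of its rest, nose the same way as before, centre within 15 mm sideways or lengthways and 4 mm in height of its first place, in line with the rest within 0.06 rad (value of joint bushing between 0.025 and 0.036 m and horizontal distance between drift_center and rest below 0.015 m and z of drift_center in the frame of rest between 0.04 and 0.048 m and x of drift_tip in the frame of rest above 0.105 m and angle between the x axis of drift_center and the x axis of rest, either way round below 0.06 rad and contact force between drift and rest above 0.2 N); the robot touches nothing.
It fails at once if the drift presses on the mincer or its bushing with more than 22 N (contact force between drift and mincer above 22 N).
It fails at once if the bushing is driven more than 37 mm out, where it would drop (value of joint bushing above 0.037 m).
It fails at once if the robot itself touches the mincer or its bushing (contact force between any of the fingers, the arm and mincer above 1 N).
It fails at once if a bystander is moved more than 15 mm (distance of any of molcajete, crock, warmer, press, auger, ring_nut, crank from where it was at the start of the episode above 0.015 m).
It also fails if it takes over 69 s, if anything falls off the work surface, if the arm or the gripper's body presses on something with over 40 N, if the wrist force passes 120 N, or if a joint passes its speed limit or range.

## Working session

There is one attempt and no reset: what is moved stays moved. The work goes in short steps, Python scripts to look and compute and a tool call to move; the robot and the scene stay as the last step left them, time stands still between calls to the robot, and variables do not carry over. Pictures are saved under pics/ and viewed, about 8 in all and at most 12, crops included, and the job is handed in when it is done.

Besides the shell and the picture viewer there is one more tool, called after "Emit:" as name(argument=value, ...) on one line, values as JSON. arm_command: Moves the arm, as the interface text tells. Its arguments: {"type":"object","properties":{"steps":{"type":"array","items":{"type":"array","items":{"type":"array","items":{"type":"number"}}}}},"required":["steps"]}

```bash
ls; mkdir -p pics
cat > h.py <<'E'
import numpy as np, cv2
from plant import telemetry, cams, r
def cloud(c):
    h,w=c["range_z"].shape; f=h/2/np.tan(np.radians(c["fov_y"])/2)
    u,v=np.meshgrid(np.arange(w),np.arange(h)); z=c["range_z"]
    P=np.stack([(u-c["cx"])/f*z,-(v-c["cy"])/f*z,-z],-1)
    return P@np.array(c["orientation"]).T+np.array(c["xyz"])
def proj(c,p):
    h,w=c["range_z"].shape; f=h/2/np.tan(np.radians(c["fov_y"])/2)
    q=np.array(c["orientation"]).T@(np.array(p)-np.array(c["xyz"]))
    return c["cx"]+f*q[0]/-q[2], c["cy"]-f*q[1]/-q[2]
E
python3 - <<'E'
from h import *
np.set_printoptions(precision=3,suppress=True)
print({k:np.round(v,3).tolist() for k,v in telemetry.state().items()})
for n in ["scene","top"]:
    c=cams.camera(n); cv2.imwrite(f"pics/{n}0.png",c["img"]); np.save(n+"0.npy",cloud(c)); 
    print(n,{k:v for k,v in c.items() if k not in("img","range_z")})
    for t in ["mincer","mouth","hub","drift_center","drift_tip","rest","bushing","crock","molcajete","warmer","press","auger","ring_nut","crank"]:
        for d in cams.tip_of(t,c)[:4]: print(t,round(d["p"],2),np.round(d["centre"],3),np.round(proj(c,d["centre"])))
E
```

```text
pics
{'clock': 0.0, 'joint_pos': [-1.306, 0.6, -0.003, 1.6, 0.002, 0.943, -0.08], 'joint_velocities': [0.001, -0.0, -0.001, -0.001, 0.001, 0.0, 0.0], 'effort': [0.0, -76.505, 1.497, -25.235, -0.052, 0.017, 0.0], 'ee_pos': [0.243, 0.683, 0.218], 'tool_rot': [[0.335, 0.942, -0.0], [0.942, -0.335, -0.002], [-0.002, 0.0, -1.0]], 'ft_force': [0.896, -0.7, 0.567], 'ft_torque': [-0.018, -0.023, -0.053], 'gripper_width': 0.093}
scene {'fov_y': 46.49457492016817, 'cx': 278.6340842600129, 'cy': 202.33307992880756, 'xyz': array([ 1.207, -0.344,  1.22 ]), 'orientation': array([[ 0.518, -0.697,  0.496],
       [ 0.855,  0.432, -0.287],
       [-0.014,  0.573,  0.82 ]]), 'shot': 1}
mincer 0.6 [ 0.572  0.154 -0.002] [317. 216.]
mincer 0.24 [ 0.758 -0.116 -0.002] [271. 311.]
hub 0.77 [0.572 0.196 0.149] [332. 179.]
drift_center 0.79 [ 0.456 -0.2    0.043] [190. 234.]
drift_tip 0.8 [ 0.433 -0.082  0.046] [224. 209.]
drift_tip 0.52 [ 0.436  0.468 -0.   ] [373. 145.]
rest 0.72 [ 0.452 -0.2   -0.002] [192. 241.]
rest 0.63 [ 0.457 -0.202  0.048] [189. 233.]
rest 0.62 [ 0.266 -0.35  -0.001] [120. 217.]Traceback (most recent call last):
  File "<stdin>", line 8, in <module>
ValueError: it knows: auger, crank, crock, drift_center, drift_tip, hub, mincer, molcajete, mouth, press, rest, ring_nut, warmer
```

Run:
```python
from h import *
for n in ["scene","top"]:
    c=cams.camera(n); cv2.imwrite(f"pics/{n}0.png",c["img"]); np.save(n+"0.npy",cloud(c)); 
    print(n,c["xyz"],c["fov_y"])
    for t in ["mincer","mouth","hub","drift_center","drift_tip","rest","crock","molcajete","warmer","press","auger","ring_nut","crank"]:
        for d in cams.tip_of(t,c)[:4]: print(t,round(d["p"],2),np.round(d["centre"],3),np.round(proj(c,d["centre"])))
a=[cv2.imread(f"pics/{n}0.png") for n in("scene","top")]
```

```text
scene [ 1.20698195 -0.34423113  1.2195523 ] 46.49457492016817
mincer 0.6 [ 0.572  0.154 -0.001] [317. 216.]
mouth 0.73 [0.564 0.079 0.147] [295. 196.]
hub 0.69 [0.574 0.194 0.148] [332. 180.]
drift_center 0.72 [ 0.458 -0.202  0.044] [190. 234.]
drift_center 0.24 [ 0.574  0.152 -0.006] [317. 218.]
drift_tip 0.55 [ 0.43  -0.082  0.045] [223. 209.]
rest 0.75 [ 0.265 -0.35   0.004] [119. 216.]
crock 0.72 [ 0.726  0.359 -0.002] [404. 223.]
molcajete 0.67 [ 0.696 -0.351 -0.001] [180. 337.]
warmer 0.61 [ 0.433  0.47  -0.005] [373. 145.]
warmer 0.44 [ 0.726  0.358 -0.001] [404. 223.]
press 0.95 [0.339 0.235 0.001] [298. 154.]
press 0.52 [ 0.727  0.358 -0.002] [404. 223.]
auger 0.9 [0.737 0.066 0.001] [324. 272.]
ring_nut 0.81 [ 0.755 -0.113 -0.004] [271. 310.]
ring_nut 0.74 [ 0.453 -0.202 -0.004] [192. 242.]
crank 0.66 [ 0.379 -0.045  0.001] [227. 200.]
crank 0.17 [ 0.738  0.064 -0.   ] [323. 273.]
top [0.40016915 0.0746469  1.30407124] 53.238843998145974
mincer 0.8 [0.571 0.154 0.   ] [254. 194.]
mincer 0.68 [ 0.343  0.231 -0.001] [228. 267.]
mouth 0.78 [0.566 0.083 0.149] [276. 189.]
hub 0.65 [0.574 0.19  0.148] [237. 186.]
drift_center 0.58 [ 0.453 -0.204  0.042] [371. 231.]
drift_tip 0.72 [ 0.434 -0.079  0.042] [330. 237.]
rest 0.69 [ 0.265 -0.353 -0.001] [418. 293.]
rest 0.69 [ 0.38  -0.042 -0.003] [316. 255.]
rest 0.65 [ 0.455 -0.202  0.001] [368. 231.]
crock 0.92 [ 0.722  0.358 -0.002] [190. 147.]
molcajete 0.64 [ 0.699 -0.356  0.001] [415. 154.]
warmer 0.62 [ 0.437  0.468 -0.003] [152. 237.]
press 0.58 [ 0.342  0.231 -0.003] [228. 267.]
auger 0.84 [0.736 0.064 0.003] [282. 142.]
ring_nut 0.86 [ 0.758 -0.115  0.004] [339. 135.]
ring_nut 0.72 [ 0.436 -0.078  0.044] [330. 236.]
crank 0.56 [ 0.378 -0.044 -0.003] [317. 256.]
```

View pics/scene0.png

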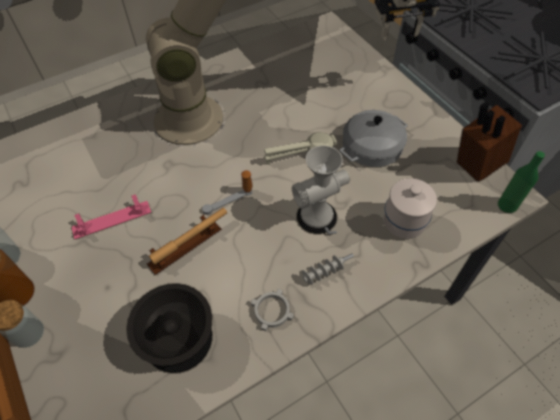

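View pics/top0.png

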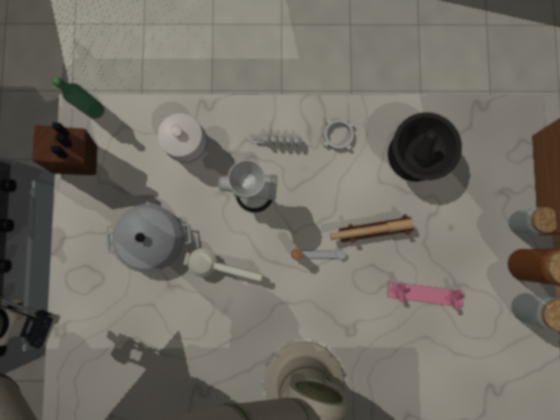

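The drift could be confused with two things: the dark rest carrying the drift at scene px (190,234), and the pink empty look-alike rest at (112,218). The crank at (230,200) is also wooden. I choose the dark rest with the drift. Next I fit precise axes from the depth and make the close crop.

Run:
```python
from h import *
from scipy.optimize import least_squares
np.set_printoptions(precision=4,suppress=True)
S=np.load("scene0.npy").reshape(-1,3);T=np.load("top0.npy").reshape(-1,3)
def box(P,a,b):return P[((P>a)&(P<b)).all(1)]
for n,P in(("scene",S),("top",T),("both",np.r_[S,T])):
    # table
    t=box(P,[.5,-.1,-.05],[.7,0,.03]); zt=np.median(t[:,2])
    d=box(P,[.38,-.35,.03+zt],[.53,-.06,.09])
    u=np.array([-.19,.98]);c0=np.array([.455,-.202])
    def uv(p,c0,a): 
        u=np.array([np.cos(a),np.sin(a)]);w=np.array([-u[1],u[0]]);q=p[:,:2]-c0;return q@u,q@w
    a0=np.arctan2(.98,-.19)
    def res(x):
        s,v=uv(d,c0,a0+x[1]);v=v-x[0];R=np.where(s<-.05,.015,.011)
        return np.hypot(v,d[:,2]-x[2])-R
    m=np.abs(uv(d,c0,a0)[1])<.03; d=d[m&(d[:,2]>zt+.042)]
    f=least_squares(res,[0,0,.044],loss="soft_l1",f_scale=.002)
    a=a0+f.x[1];w=np.array([-np.sin(a),np.cos(a)]);c=c0+f.x[0]*w
    s,v=uv(d,c,a)
    print(n,len(d),"table",zt,"drift c",c,"yaw",np.degrees(a),"z",f.x[2],"rms",np.median(abs(f.fun)),"s",np.percentile(s,[0,2,98,100]))
    # barrel
    b=box(P,[.48,.03,.12],[.68,.3,.19]); 
    a0=np.arctan2(.11,.008);c0=np.array([.572,.154])
    s,v=uv(b,c0,a0); b=b[(abs(v)<.045)&(s>-.08)&(s<.037)]
    # exclude hopper neck: points above z .184
    def res(x):
        s,v=uv(b,c0,a0+x[1]);return np.hypot(v-x[0],b[:,2]-.150-zt)-.034
    f=least_squares(res,[0,0],loss="soft_l1",f_scale=.002)
    a=a0+f.x[1];print("  barrel",len(b),c0+f.x[0]*np.array([-np.sin(a),np.cos(a)]),np.degrees(a),np.median(abs(f.fun)))
    ft=box(P,[.47,.05,.004],[.67,.26,.03])
    print("  foot",len(ft),ft[:,:2].min(0),ft[:,:2].max(0))
c=cams.camera("scene")
im=np.vstack([cv2.resize(c["img"][185:275,130:250],None,fx=4,fy=3.2),]);im2=cv2.resize(c["img"][140:240,270:370],(480,288));
cv2.imwrite("pics/crop.png",np.vstack([im,im2]))
```

```text
scene 800 table -0.0011709172686769076 drift c [ 0.4553 -0.2019] yaw 99.12880547187883 z 0.042815541674210776 rms 0.0016679429039729082 s [-0.1268 -0.1239  0.1172  0.1235]
  barrel 949 [0.5747 0.1539] 86.98210392374015 0.0016152402692204762
  foot 588 [0.4732 0.0507] [0.6684 0.2556]
top 735 table -0.00015340126775575946 drift c [ 0.4552 -0.202 ] yaw 99.20694431537676 z 0.043903978610722934 rms 0.0013512494657404416 s [-0.1259 -0.1212  0.1172  0.1237]
  barrel 418 [0.5748 0.1538] 85.35494698549323 0.0009601511175001444
  foot 397 [0.47   0.0521] [0.6685 0.2594]
both 1534 table -0.0007340080583679853 drift c [ 0.4551 -0.202 ] yaw 99.18530188916473 z 0.043426781187067366 rms 0.0015596827012475624 s [-0.1268 -0.1227  0.1173  0.1237]
  barrel 1367 [0.5745 0.1538] 86.41434838932337 0.0014122291135782727
  foot 985 [0.47   0.0507] [0.6685 0.2594]
```

View pics/crop.png

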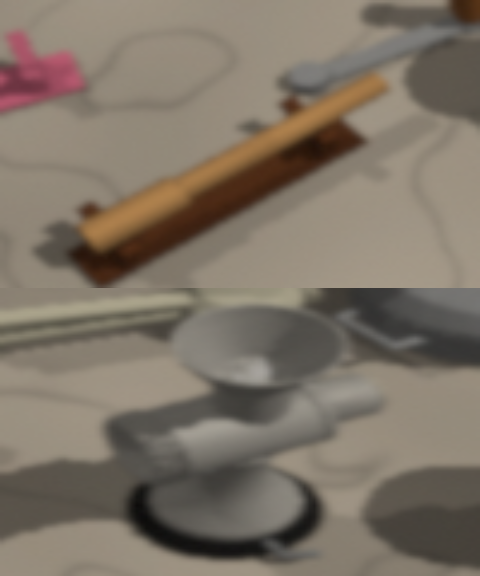

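The top crop shows the drift on the dark rest: thin nose at upper right (385,85), thick grip at lower left (95,240). The lower crop shows the mincer mouth at left (145,450) and the hub at right (360,395). Next I get the wrist camera's mounting.

Run:
```python
from h import *
np.set_printoptions(precision=4,suppress=True)
c=cams.camera("wrist");s=telemetry.state();R=np.array(s["tool_rot"])
print(R.T@(c["xyz"]-np.array(s["ee_pos"])),R.T@c["orientation"],c["fov_y"],R,s["ee_pos"],s["clock"])
```

```text
[-0.0008 -0.0783 -0.1665] [[ 1.     -0.001  -0.    ]
 [-0.0009 -0.9594 -0.282 ]
 [ 0.0003  0.282  -0.9594]] 61.596599788050256 [[ 0.3352  0.9421  0.    ]
 [ 0.9421 -0.3352  0.    ]
 [ 0.0001  0.     -1.    ]] [0.243  0.6831 0.2186] 1.85
```

Emit:
arm_command(steps=[[[0,0,8.5,0,0,-38.5,1],[0,0,8.5,0,0,-38.5,1],[0,0,8.5,0,0,-38.5,1],[0,0,8.5,0,0,-38.5,1],[0,0,8.5,0,0,-38.5,1],[0,0,8.5,0,0,-38.5,1],[0,0,5.1,0,0,0,1],[0,0,5.1,0,0,0,1]]])

```text
clock: 2.65
ee_pos: [0.2431, 0.6833, 0.4514]
tool_rot: [[0.988, 0.157, 0.001], [0.157, -0.988, 0.003], [0.001, -0.003, -1.0]]
ft_force: [-0.6, 0.4, 0.7]
gripper_width: 0.0929
```

Emit:
arm_command(steps=[[[0,0,0,11.5,46.4,0,1],[0,0,0,11.5,46.4,0,1],[0,0,0,11.5,46.4,0,1],[0,0,0,11.5,46.4,0,1],[0,0,0,11.5,46.4,0,1],[0,0,0,11.5,46.4,0,1],[0,0,0,11.5,46.4,0,1],[0,0,0,11.5,46.4,0,1]]])

```text
clock: 3.45
ee_pos: [0.3937, 0.3294, 0.4499]
tool_rot: [[0.987, 0.16, 0.0], [0.16, -0.987, 0.001], [0.0, -0.001, -1.0]]
ft_force: [0.9, 0.4, -0.0]
gripper_width: 0.093
```

Emit:
arm_command(steps=[[[0,0,0,11.5,46.4,0,1],[0,0,0,11.5,46.4,0,1],[0,0,0,11.5,46.4,0,1],[0,0,0,-5.4,45.4,0,1],[0,0,0,-5.4,45.4,0,1],[0,0,0,-5.4,45.4,0,1],[0,0,0,-5.4,45.4,0,1],[0,0,0,-5.4,45.4,0,1]]])

```text
clock: 4.25
ee_pos: [0.4589, -0.0308, 0.45]
tool_rot: [[0.987, 0.16, 0.001], [0.16, -0.987, 0.001], [0.001, -0.001, -1.0]]
ft_force: [1.4, 0.4, -0.4]
gripper_width: 0.0931
```

Emit:
arm_command(steps=[[[0,0,0,-5.4,45.4,0,1],[0,0,0,-5.4,45.4,0,1],[0,0,0,-5.4,45.4,0,1],[0,0,0,-5.4,45.4,0,1],[0,0,0,-5.4,45.4,0,1],[0,0,0,-5.4,45.4,0,1],[8,0,0,0,0,0,1],[8,0,0,0,0,0,1]]])

```text
clock: 5.05
ee_pos: [0.4714, -0.3032, 0.4504]
tool_rot: [[0.987, 0.155, -0.042], [0.161, -0.947, 0.277], [0.003, -0.28, -0.96]]
ft_force: [-0.3, 0.1, -0.5]
gripper_width: 0.0928
```

Emit:
arm_command(steps=[[[8,0,0,0,0,0,1],[6,0,0,0,0,0,1],[0,0,0,0,22.5,39,1],[0,0,0,0,22.5,39,1],[0,0,0,0,22.5,39,1],[0,0,0,0,22.5,39,1],[0,0,0,0,0,0,1],[0,0,0,0,0,0,1]]])

```text
clock: 5.85
ee_pos: [0.4711, -0.3031, 0.2703]
tool_rot: [[0.987, 0.138, -0.081], [0.16, -0.855, 0.494], [-0.001, -0.5, -0.866]]
ft_force: [0.7, -0.2, 0.4]
gripper_width: 0.0927
```

```bash
cat >> h.py <<'E'
from scipy.optimize import least_squares
def uv(p,c0,a):
    u=np.array([np.cos(a),np.sin(a)]);w=np.array([-u[1],u[0]]);q=p[:,:2]-c0;return q@u,q@w
def rodfit(P,c0,yaw,z0,R,smin,smax,up=.3,n=6):
    """fit axis (lateral offset, yaw, height, pitch) of a cylinder, R(s); upper-surface points only"""
    x=np.zeros(4)
    for tol in (.02,.012,.008,.006,.005,.005):
        a=yaw+x[1];s,v=uv(P,c0,a);v=v-x[0];h=P[:,2]-z0-x[2]-x[3]*s;Rs=R(s)
        m=(s>smin)&(s<smax)&(h>-up*Rs)&(abs(np.hypot(v,h)-Rs)<tol);Q=P[m]
        def res(x):
            s,v=uv(Q,c0,yaw+x[1]);return np.hypot(v-x[0],Q[:,2]-z0-x[2]-x[3]*s)-R(s)
        x=least_squares(res,x,loss="soft_l1",f_scale=.001).x
    a=yaw+x[1];c=c0+x[0]*np.array([-np.sin(a),np.cos(a)]);s,_=uv(Q,c,a)
    return c,np.degrees(a),z0+x[2],np.degrees(x[3]),len(Q),np.median(abs(res(x))),np.percentile(s,[1,99])
E
python3 - <<'E'
from h import *
np.set_printoptions(precision=4,suppress=True)
c=cams.camera("wrist");s=telemetry.state();print(s["ee_pos"],s["tool_rot"])
P=cloud(c).reshape(-1,3)
cv2.imwrite("pics/w1.png",c["img"])
print(rodfit(P,np.array([.4551,-.202]),np.radians(99.2),.044,lambda s:np.where(s<-.05,.015,.011),-.12,.12))
print("table",np.median(P[(abs(P[:,2])<.008)&(P[:,0]>.3)][:,2]))
E
```

```text
[ 0.4714 -0.3037  0.2714] [[ 0.9871  0.1392 -0.079 ]
 [ 0.16   -0.8555  0.4925]
 [ 0.001  -0.4988 -0.8667]]
(array([ 0.455, -0.202]), np.float64(99.11740587524179), np.float64(0.04417068820821008), np.float64(0.009862367806627118), 4005, np.float64(0.000439848071532729), array([-0.1182,  0.1166]))
table 0.00047215730220756535
```

View pics/w1.png

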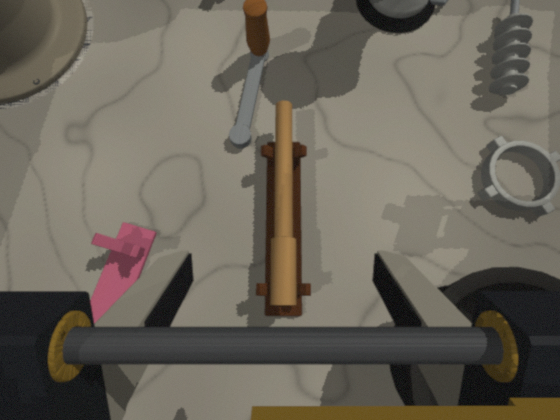

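The wrist view shows the drift at (284,205) on the dark rest, centred between the open fingers at (190,270) and (378,270). Its fit agrees with the scene and top fits, so I descend.

Emit:
arm_command(steps=[[[0,0,0,0,38.8,20,1],[0,0,0,0,38.8,20,1],[0,0,0,0,0,40,1],[0,0,0,0,0,40,1],[0,0,0,0,0,40,1],[0,0,0,0,0,35,1],[0,0,0,0,0,20,1],[0,0,0,0,0,20.5,1]]])

```text
clock: 6.7
ee_pos: [0.4648, -0.2537, 0.0282]
tool_rot: [[0.987, 0.141, -0.077], [0.161, -0.856, 0.492], [0.004, -0.498, -0.867]]
ft_force: [1.2, -0.1, 0.2]
gripper_width: 0.093
```

Emit:
arm_command(steps=[[[0,0,0,0,0,0,1],[0,0,0,0,0,0,0.2],[0,0,0,0,0,0,0.2],[0,0,0,0,0,0,0.2],[0,0,0,0,0,0,0],[0,0,0,0,0,0,0],[0,0,0,0,0,0,0],[0,0,0,0,0,0,0]]])

```text
clock: 7.5
ee_pos: [0.4629, -0.253, 0.0268]
tool_rot: [[0.987, 0.139, -0.08], [0.16, -0.855, 0.494], [0.0, -0.5, -0.866]]
ft_force: [-0.1, 1.0, 0.1]
gripper_width: 0.0416
```

Still closing; I give it more time.

Emit:
arm_command(steps=[[[0,0,0,0,0,0,0],[0,0,0,0,0,0,0],[0,0,0,0,0,0,0],[0,0,0,0,0,0,0],[0,0,0,0,0,0,0],[0,0,0,0,0,0,0],[0,0,0,0,0,0,0],[0,0,0,0,0,0,0]]])

```text
clock: 8.3
ee_pos: [0.4633, -0.2529, 0.0268]
tool_rot: [[0.987, 0.139, -0.08], [0.16, -0.855, 0.494], [0.001, -0.5, -0.866]]
ft_force: [5.3, 1.4, -0.2]
gripper_width: 0.0293
```

Emit:
arm_command(steps=[[[0,0,0,0,-3,-5.2,0],[0,0,0,0,-10,-17.3,0],[0,0,0,0,-10,-17.3,0],[0,0,0,0,-10,-17.3,0],[0,0,0,0,-10,-17.3,0],[0,0,0,0,-10,-17.4,0],[0,0,0,0,0,0,0],[0,0,0,0,0,0,0]]])

```text
clock: 9.1
ee_pos: [0.4632, -0.2529, 0.1334]
tool_rot: [[0.987, 0.14, -0.079], [0.161, -0.855, 0.493], [0.001, -0.499, -0.866]]
ft_force: [0.6, 0.2, -0.9]
gripper_width: 0.0293
```

Run:
```python
from h import *
np.set_printoptions(precision=4,suppress=True)
s=telemetry.state();p=np.array(s["ee_pos"]);R=np.array(s["tool_rot"]);g=p-.019*R[:,2];print(s["ee_pos"],R,s["ft_force"],s["gripper_width"])
d=-R[:,1];a=np.arctan2(R[0,0],-R[1,0]) ;a=np.arctan2(R[0,0],-R[1,0])
yaw=np.arctan2(R[1,0],R[0,0])+np.pi/2
c0=g[:2]+.062*np.array([np.cos(yaw),np.sin(yaw)]);print("expect centre",c0,g[2],np.degrees(yaw))
for n in("wrist","scene","top"):
    P=cloud(cams.camera(n)).reshape(-1,3)
    print(n,rodfit(P,c0,yaw,g[2],lambda s:np.where(s<-.05,.015,.011),-.045 if n=="wrist" else -.03,.12))
    try: print("  barrel",rodfit(P,np.array([.5745,.154]),np.radians(86.4),.15,lambda s:.034+0*s,-.068,.03,up=0.8))
    except Exception as e: print(e)
```

```text
[ 0.4632 -0.2529  0.1334] [[ 0.987   0.1398 -0.0792]
 [ 0.1606 -0.855   0.4931]
 [ 0.0012 -0.4994 -0.8664]] [ 0.5591  0.1957 -0.8726] 0.029336063882903024
expect centre [ 0.4547 -0.2011] 0.14987389023306769 99.24320033352225
wrist (array([ 0.4545, -0.2011]), np.float64(99.15812306076619), np.float64(0.15045032854012738), np.float64(-0.3923093666802533), 10183, np.float64(0.0002951283352214413), array([-0.044 ,  0.0863]))
index -1 is out of bounds for axis 0 with size 0
scene (array([ 0.4544, -0.2012]), np.float64(98.96748960240316), np.float64(0.14831165876308142), np.float64(-0.38165709359521066), 432, np.float64(0.0011653308661164529), array([-0.0287,  0.119 ]))
  barrel (array([0.5747, 0.154 ]), np.float64(86.27705356480658), np.float64(0.1485978238932948), np.float64(-0.3737382212601254), 678, np.float64(0.001284253874244655), array([-0.067 ,  0.0286]))
top (array([ 0.4538, -0.2012]), np.float64(98.78103007550261), np.float64(0.1487806821885058), np.float64(-0.13043795676926848), 289, np.float64(0.0009841769462608403), array([0.0165, 0.119 ]))
  barrel (array([0.5745, 0.154 ]), np.float64(85.84178215022364), np.float64(0.1488695877533823), np.float64(-1.1894798200972925), 344, np.float64(0.0009190435742115338), array([-0.0676,  0.0244]))
  return _methods._mean(a, axis=axis, dtype=dtype,
  ret = ret.dtype.type(ret / rcount)
```

Emit:
arm_command(steps=[[[0,3.28,5.67,0,0,0,0],[0,3.28,5.67,0,0,0,0],[0,0,0,16.7,-23.6,13.6,0],[0,0,0,16.7,-23.6,13.6,0],[0,0,0,16.7,-23.6,13.6,0],[0,0,0,16.7,-23.6,13.6,0],[0,0,0,16.7,-23.6,13.6,0],[0,0,0,0,0,0,0]]])

```text
clock: 10.05
ee_pos: [0.557, -0.118, 0.132]
tool_rot: [[0.998, -0.054, 0.03], [-0.062, -0.863, 0.502], [-0.001, -0.503, -0.864]]
ft_force: [-0.4, -0.1, -1.8]
gripper_width: 0.029
```

```bash
cat > m.py <<'E'
from h import *
import sys
np.set_printoptions(precision=4,suppress=True)
s=telemetry.state();p=np.array(s["ee_pos"]);R=np.array(s["tool_rot"]);g=p-.019*R[:,2];print(s["clock"],p,R,s["ft_force"],s["gripper_width"])
yaw=np.arctan2(R[1,0],R[0,0])+np.pi/2
c0=g[:2]+.062*np.array([np.cos(yaw),np.sin(yaw)]);print("expect centre",c0,g[2],np.degrees(yaw))
smax=float(sys.argv[1])
B0=np.array([.5746,.154]);
for n in("wrist","scene","top"):
    c=cams.camera(n);P=cloud(c).reshape(-1,3)
    if n=="wrist":cv2.imwrite(sys.argv[2],c["img"])
    def tryit(l,*a,**k):
        try:
            o=rodfit(P,*a,**k);print(n,l,o[0],*np.round(o[1:6],4),o[6]);return o
        except Exception as e:print(n,l,e)
    d=tryit("drift",c0,yaw,g[2],lambda s:np.where(s<-.05,.015,.011),-.04,smax)
    b=tryit("barrel",B0,np.radians(86.1),.15,lambda s:.034+0*s,-.066,.03,up=.8)
    h=tryit("hub",B0,np.radians(86.1),.15,lambda s:.021+0*s,.042,.082,up=.8)
    if d and b:
        a=np.radians(86.1);w=np.array([-np.sin(a),np.cos(a)]);ub=np.array([np.cos(np.radians(d[1])),np.sin(np.radians(d[1]))])
        print("   lateral(+=left, -x): tip-axis",(d[0]+.125*ub-b[0])@w, "dyaw",d[1]-b[1],"tip z",d[2]+.125*np.radians(d[3]))
E
python3 -W ignore m.py .12 pics/w2.png
```

```text
10.05 [ 0.557 -0.118  0.132] [[ 0.9981 -0.0537  0.0305]
 [-0.0618 -0.8628  0.5018]
 [-0.0007 -0.5027 -0.8644]] [-0.3942 -0.0745 -1.7811] 0.029018317209818158
expect centre [ 0.5602 -0.0656] 0.14838244634791206 86.45891036495273
wrist drift [ 0.5602 -0.0656] 86.3656 0.1492 -0.1786 9688.0 0.0003 [-0.039   0.0863]
wrist barrel index -1 is out of bounds for axis 0 with size 0
wrist hub index -1 is out of bounds for axis 0 with size 0
scene drift [ 0.5599 -0.0656] 86.1838 0.1476 -0.1391 468.0 0.0013 [-0.0378  0.118 ]
scene barrel [0.5747 0.154 ] 86.1922 0.1486 -0.237 655.0 0.0013 [-0.0656  0.0288]
scene hub [0.5745 0.154 ] 85.8204 0.149 -1.0245 156.0 0.0012 [0.0481 0.0811]
   lateral(+=left, -x): tip-axis 6.464950796077706e-05 dyaw -0.008401395609155315 tip z 0.147261289538285
top drift [ 0.5591 -0.0656] 86.2052 0.1493 -0.6913 280.0 0.0012 [0.0187 0.1178]
top barrel [0.5747 0.154 ] 85.2266 0.1491 -0.9401 331.0 0.0013 [-0.0657  0.0258]
top hub [0.574 0.154] 85.2056 0.1537 -3.7103 134.0 0.0009 [0.048  0.0818]
   lateral(+=left, -x): tip-axis 0.000785668252388943 dyaw 0.9785819105819655 tip z 0.1477905355568143
```

View pics/w2.png

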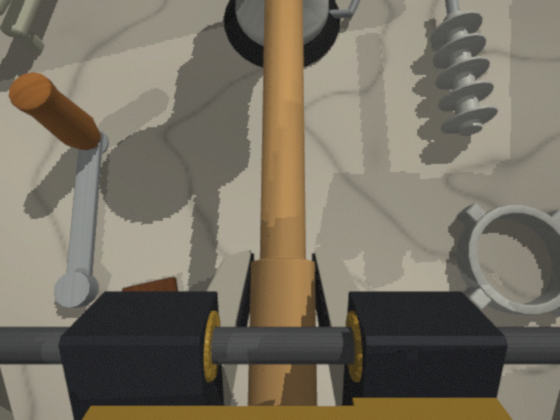

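The wrist view shows the drift held straight, running up past (283,100) towards the mincer foot at (283,20). The bystanders are untouched. The tip is on the barrel axis to under 1 mm, so I feed in.

Emit:
arm_command(steps=[[[0,0,0,0,-13,7.5,0],[0,0,0,0,-13,7.5,0],[0,0,0,0,-13,7.5,0],[0,0,0,0,-13,7.5,0],[0,0,0,0,-13,7.5,0],[0,0,0,0,-13,7.5,0],[0,0,0,0,-13,7.5,0],[0,0,0,0,0,0,0]]])

```text
clock: 11.0
ee_pos: [0.5624, -0.0151, 0.1334]
tool_rot: [[0.998, -0.056, 0.033], [-0.065, -0.863, 0.501], [0.0, -0.502, -0.865]]
ft_force: [-0.5, -0.1, -1.4]
gripper_width: 0.0295
```

Emit:
arm_command(steps=[[[0,0,0,0,0,0,0],[0,0,0,0,0,0,0],[0,0,0,0,0,0,0],[0,0,0,0,0,0,0],[0,0,0,0,0,0,0],[0,0,0,0,0,0,0],[0,0,0,0,0,0,0],[0,0,0,0,0,0,0]]])

```text
clock: 11.8
ee_pos: [0.5625, -0.018, 0.1329]
tool_rot: [[0.998, -0.059, 0.034], [-0.068, -0.864, 0.499], [0.0, -0.5, -0.866]]
ft_force: [-0.5, -0.6, -1.3]
gripper_width: 0.0293
```

```bash
python3 -W ignore m.py .04 pics/w3.png
```

```text
11.8 [ 0.5625 -0.018   0.1329] [[ 0.9977 -0.0586  0.0341]
 [-0.0678 -0.8641  0.4988]
 [ 0.0002 -0.5    -0.866 ]] [-0.537  -0.5522 -1.2824] 0.029330635011915164
expect centre [0.5661 0.0344] 0.14938517463067696 86.11372005390609
wrist drift [0.566  0.0344] 86.0365 0.15 -0.3444 6647.0 0.0003 [-0.0393  0.039 ]
wrist barrel [0.5741 0.154 ] 85.9895 0.1736 20.3113 3609.0 0.0014 [-0.066  -0.0392]
wrist hub index -1 is out of bounds for axis 0 with size 0
   lateral(+=left, -x): tip-axis -0.0002611565150497802 dyaw 0.04696978016137621 tip z 0.14926740943389397
scene drift [0.567  0.0343] 85.2726 0.1489 -0.4337 224.0 0.0011 [-0.0392  0.0386]
scene barrel [0.5746 0.154 ] 86.0429 0.1486 -0.0193 655.0 0.0013 [-0.0656  0.0295]
scene hub [0.5744 0.154 ] 85.8409 0.1475 0.5395 153.0 0.0012 [0.0485 0.08  ]
   lateral(+=left, -x): tip-axis -0.002393186363899794 dyaw -0.7703036688894827 tip z 0.147928823183368
top drift [0.5663 0.0344] 86.4047 0.1498 -0.8766 224.0 0.001 [-0.0379  0.0396]
top barrel [0.5744 0.154 ] 85.8557 0.1483 -1.9031 332.0 0.001 [-0.0657  0.0245]
top hub [0.5783 0.1539] 89.0777 0.1513 -1.4963 132.0 0.0009 [0.0495 0.0806]
   lateral(+=left, -x): tip-axis 0.0006216720049870189 dyaw 0.5489198767254777 tip z 0.1479118109208453
```

Emit:
arm_command(steps=[[[0.35,0,0,0,-3,1.73,0],[0,0,0,0,-3,1.73,0],[0,0,0,0,-3,1.73,0],[0,0,0,0,-3,1.73,0],[0,0,0,0,-3,1.73,0],[0,0,0,0,-3,1.73,0],[0,0,0,0,-3,1.73,0],[0,0,0,0,-2.5,1.44,0]]])

```text
clock: 12.75
ee_pos: [0.5644, 0.0095, 0.1331]
tool_rot: [[0.998, -0.058, 0.034], [-0.068, -0.861, 0.504], [0.0, -0.505, -0.863]]
ft_force: [-0.5, -0.5, -1.5]
gripper_width: 0.0294
```

Emit:
arm_command(steps=[[[0,0,0,0,0,0,0],[0,0,0,0,0,0,0],[0,0,0,0,-0.5,0.29,0],[0,0,0,0,-0.5,0.29,0],[0,0,0,0,-0.5,0.29,0],[0,0,0,0,-0.5,0.29,0],[0,0,0,0,0,0,0],[0,0,0,0,0,0,0]]])

```text
clock: 13.55
ee_pos: [0.5645, 0.0114, 0.1331]
tool_rot: [[0.998, -0.058, 0.034], [-0.068, -0.861, 0.504], [0.0, -0.505, -0.863]]
ft_force: [-1.2, 0.3, -1.0]
gripper_width: 0.0291
```

Emit:
arm_command(steps=[[[0,0,0,0,-0.43,0.25,0],[0,0,0,0,-0.43,0.25,0],[0,0,0,0,-0.43,0.25,0],[0,0,0,0,-0.43,0.25,0],[0,0,0,0,-0.43,0.25,0],[0,0,0,0,-0.43,0.25,0],[0,0,0,0,0,0,0],[0,0,0,0,0,0,0]]])

```text
clock: 14.35
ee_pos: [0.5648, 0.0144, 0.1332]
tool_rot: [[0.998, -0.058, 0.034], [-0.068, -0.861, 0.504], [0.0, -0.505, -0.863]]
ft_force: [-0.5, 0.6, -1.1]
gripper_width: 0.0295
```

Emit:
arm_command(steps=[[[0,0,0,0,-0.43,0.25,0],[0,0,0,0,-0.43,0.25,0],[0,0,0,0,-0.43,0.25,0],[0,0,0,0,-0.43,0.25,0],[0,0,0,0,-0.43,0.25,0],[0,0,0,0,-0.43,0.25,0],[0,0,0,0,0,0,0],[0,0,0,0,0,0,0]]])

```text
clock: 15.15
ee_pos: [0.565, 0.0174, 0.1332]
tool_rot: [[0.998, -0.058, 0.034], [-0.068, -0.861, 0.504], [0.0, -0.505, -0.863]]
ft_force: [-0.5, -0.5, -0.6]
gripper_width: 0.0296
```

Emit:
arm_command(steps=[[[0,0,0,0,-0.43,0.25,0],[0,0,0,0,-0.43,0.25,0],[0,0,0,0,-0.43,0.25,0],[0,0,0,0,-0.43,0.25,0],[0,0,0,0,-0.43,0.25,0],[0,0,0,0,-0.43,0.25,0],[0,0,0,0,0,0,0],[0,0,0,0,0,0,0]]])

```text
clock: 15.95
ee_pos: [0.5651, 0.0204, 0.1332]
tool_rot: [[0.998, -0.058, 0.034], [-0.068, -0.861, 0.504], [0.0, -0.505, -0.863]]
ft_force: [-0.3, 0.1, -1.4]
gripper_width: 0.0293
```

Emit:
arm_command(steps=[[[0,0,0,0,-0.43,0.25,0],[0,0,0,0,-0.43,0.25,0],[0,0,0,0,-0.43,0.25,0],[0,0,0,0,-0.43,0.25,0],[0,0,0,0,-0.43,0.25,0],[0,0,0,0,-0.43,0.25,0],[0,0,0,0,0,0,0],[0,0,0,0,0,0,0]]])

```text
clock: 16.75
ee_pos: [0.5655, 0.021, 0.1328]
tool_rot: [[0.998, -0.06, 0.036], [-0.07, -0.863, 0.501], [0.001, -0.502, -0.865]]
ft_force: [-2.4, -9.0, -0.9]
gripper_width: 0.0289
```

Emit:
arm_command(steps=[[[0,0,0,0,-0.26,0.15,0],[0,0,0,0,-0.26,0.15,0],[0,0,0,0,-0.26,0.15,0],[0,0,0,0,-0.26,0.15,0],[0,0,0,0,-0.26,0.15,0],[0,0,0,0,0,0,0],[0,0,0,0,0,0,0],[0,0,0,0,0,0,0]]])

```text
clock: 17.55
ee_pos: [0.5656, 0.0222, 0.1328]
tool_rot: [[0.998, -0.06, 0.036], [-0.07, -0.863, 0.501], [0.001, -0.502, -0.865]]
ft_force: [-1.7, -8.8, -1.1]
gripper_width: 0.0295
```

Emit:
arm_command(steps=[[[0,0,0,0,-0.43,0.25,0],[0,0,0,0,-0.43,0.25,0],[0,0,0,0,-0.43,0.25,0],[0,0,0,0,-0.43,0.25,0],[0,0,0,0,-0.43,0.25,0],[0,0,0,0,-0.43,0.25,0],[0,0,0,0,-0.43,0.25,0],[0,0,0,0,-0.43,0.25,0]]])

```text
clock: 18.35
ee_pos: [0.5658, 0.0256, 0.1327]
tool_rot: [[0.998, -0.06, 0.036], [-0.07, -0.863, 0.5], [0.001, -0.501, -0.865]]
ft_force: [-2.9, -10.9, 0.3]
gripper_width: 0.0297
```

```bash
cat > g.py <<'E'
from h import *
np.set_printoptions(precision=4,suppress=True)
s=telemetry.state();R=np.array(s["tool_rot"]);g=np.array(s["ee_pos"])-.019*R[:,2]
a=np.radians(86.1);B0=np.array([.5746,.154])
print(s["clock"],"ft",s["ft_force"],"grip pt s,v:",[x.round(4) for x in uv(g[None],B0,a)],g[2])
for n in("scene","top","wrist"):
    c=cams.camera(n);P=cloud(c).reshape(-1,3);S,v=uv(P,B0,a);z=P[:,2]-.15
    r_=np.hypot(v,z)
    k=(abs(v)<.03)&(z>-.0)&(z<.03)&(S>.03)&(S<.16)
    # profile of top height by s
    if n!="wrist":
        print(n,[(int(b*1000),int(k[(S>=b)&(S<b+.004)].sum()) if 0 else round(1000*np.percentile(r_[k&(S>=b)&(S<b+.004)],50)) if (k&(S>=b)&(S<b+.004)).sum()>2 else None) for b in np.arange(.03,.14,.004)])
        m=(r_<.04)&(z>-.02);print("   barrel front s",np.percentile(S[m&(S>-.12)&(S<-.03)&(r_>.028)],[0,1,3]))
    else:
        # step from nose to grip along the drift (s relative to grip point)
        s0=uv(g[None],B0,a)[0][0]; m=(abs(v)<.004)&(abs(z)<.03)
        print("wrist profile",[(int(round((b)*1000)),round(1000*np.median(z[m&(S-s0>=b)&(S-s0<b+.002)]),1)) for b in np.arange(-.0,.03,.002) if (m&(S-s0>=b)&(S-s0<b+.002)).sum()>3])
    if n=="scene":
        u,w=proj(c,[B0[0]+.03*np.cos(a),B0[1]+.03*np.sin(a),.15]);u,w=int(u),int(w)
        import sys;cv2.imwrite(sys.argv[1],cv2.resize(c["img"][w-45:w+45,u-60:u+60],None,fx=6,fy=6,interpolation=cv2.INTER_CUBIC))
E
python3 -W ignore g.py pics/g1.png
```

```text
18.35 ft [ -2.8908 -10.8684   0.2611] grip pt s,v: [array([-0.1382]), array([0.])] 0.1491161538996694
scene [(30, 31), (34, 33), (38, 33), (42, None), (46, 20), (50, 20), (54, 19), (58, 20), (62, 19), (66, 19), (70, 19), (74, 20), (78, 20), (82, 16), (86, 13), (90, None), (94, None), (98, None), (102, None), (106, None), (110, None), (114, None), (118, None), (122, None), (126, None), (130, None), (134, None), (138, None)]
   barrel front s [-0.0752 -0.0741 -0.0735]
top [(30, None), (34, None), (38, 35), (42, None), (46, None), (50, 21), (54, 19), (58, 21), (62, 20), (66, 21), (70, 21), (74, 20), (78, 21), (82, 13), (86, 17), (90, None), (94, None), (98, None), (102, None), (106, None), (110, None), (114, None), (118, None), (122, None), (126, None), (130, None), (134, None), (138, None)]
   barrel front s [-0.0736 -0.0734 -0.0728]
wrist profile [(0, np.float64(14.9)), (2, np.float64(14.7)), (4, np.float64(14.9)), (6, np.float64(14.9)), (8, np.float64(14.9)), (10, np.float64(11.1)), (12, np.float64(11.1)), (14, np.float64(11.0)), (16, np.float64(11.0)), (18, np.float64(10.8)), (20, np.float64(11.2)), (22, np.float64(10.8)), (24, np.float64(10.9)), (26, np.float64(10.8)), (28, np.float64(10.9))]
```

View pics/g1.png

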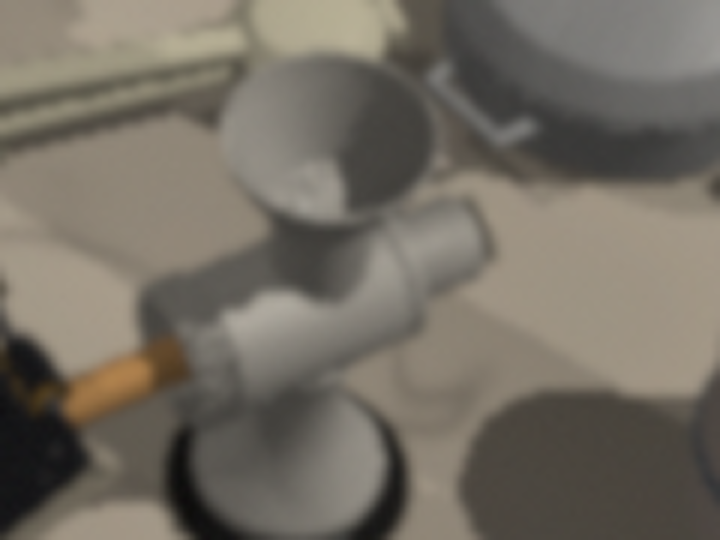

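The crop shows the drift entering the mouth (170,360). The hub end face is at (485,228), with the collar only just out. The force is about 11 N with the tip advancing, so the bushing is sliding. I continue steadily.

Emit:
arm_command(steps=[[[0,0,0,-0.1,-0.6,0.35,0],[0,0,0,-0.1,-0.6,0.35,0],[0,0,0,-0.1,-0.6,0.35,0],[0,0,0,-0.1,-0.6,0.35,0],[0,0,0,0,-0.6,0.35,0],[0,0,0,0,-0.6,0.35,0],[0,0,0,0,-0.6,0.35,0],[0,0,0,0,-0.6,0.35,0]]])

```text
clock: 19.3
ee_pos: [0.566, 0.0308, 0.1327]
tool_rot: [[0.997, -0.061, 0.037], [-0.071, -0.863, 0.5], [0.002, -0.501, -0.865]]
ft_force: [-1.2, -10.6, -0.4]
gripper_width: 0.0296
```

Emit:
arm_command(steps=[[[0,0,0,0,-0.6,0.35,0],[0,0,0,0,-0.6,0.35,0],[0,0,0,0,-0.6,0.35,0],[0,0,0,0,-0.6,0.35,0],[0,0,0,0,-0.6,0.35,0],[0,0,0,0,-0.6,0.35,0],[0,0,0,0,-0.6,0.35,0],[0,0,0,0,-0.6,0.35,0]]])

```text
clock: 20.1
ee_pos: [0.5664, 0.0364, 0.1327]
tool_rot: [[0.997, -0.061, 0.037], [-0.071, -0.863, 0.5], [0.001, -0.501, -0.865]]
ft_force: [-1.4, -11.3, -0.1]
gripper_width: 0.0293
```

```bash
python3 -W ignore g.py pics/g2.png
```

```text
20.1 ft [ -1.3814 -11.2562  -0.0971] grip pt s,v: [array([-0.1274]), array([0.0002])] 0.14909444225390076
scene [(30, 31), (34, 32), (38, 32), (42, None), (46, 20), (50, 21), (54, 20), (58, 19), (62, 20), (66, 21), (70, 21), (74, 19), (78, 19), (82, 13), (86, 9), (90, 11), (94, 13), (98, 15), (102, None), (106, None), (110, None), (114, None), (118, None), (122, None), (126, None), (130, None), (134, None), (138, None)]
   barrel front s [-0.0744 -0.074  -0.0737]
top [(30, None), (34, None), (38, 33), (42, None), (46, None), (50, 21), (54, 21), (58, 22), (62, 20), (66, 20), (70, 20), (74, 21), (78, 20), (82, 11), (86, 10), (90, 12), (94, 12), (98, 16), (102, None), (106, None), (110, None), (114, None), (118, None), (122, None), (126, None), (130, None), (134, None), (138, None)]
   barrel front s [-0.1183 -0.0735 -0.0729]
wrist profile [(0, np.float64(14.8)), (2, np.float64(15.0)), (4, np.float64(14.8)), (6, np.float64(15.0)), (8, np.float64(15.0)), (10, np.float64(11.0)), (12, np.float64(10.9)), (14, np.float64(11.0)), (16, np.float64(10.8)), (18, np.float64(10.8)), (20, np.float64(10.9)), (22, np.float64(11.0)), (24, np.float64(10.9)), (26, np.float64(11.0)), (28, np.float64(11.0))]
```

Emit:
arm_command(steps=[[[0,0,0,0,-0.6,0.35,0],[0,0,0,0,-0.6,0.35,0],[0,0,0,0,-0.6,0.35,0],[0,0,0,0,-0.6,0.35,0],[0,0,0,0,-0.6,0.35,0],[0,0,0,0,-0.6,0.35,0],[0,0,0,0,-0.6,0.35,0],[0,0,0,0,-0.6,0.35,0]]])

```text
clock: 21.05
ee_pos: [0.5667, 0.0419, 0.1327]
tool_rot: [[0.997, -0.061, 0.037], [-0.071, -0.863, 0.5], [0.001, -0.501, -0.865]]
ft_force: [-1.9, -11.7, 0.3]
gripper_width: 0.0291
```

Emit:
arm_command(steps=[[[0,0,0,0,-0.6,0.35,0],[0,0,0,0,-0.6,0.35,0],[0,0,0,0,-0.6,0.35,0],[0,0,0,0,-0.6,0.35,0],[0,0,0,0,-0.6,0.35,0],[0,0,0,0,-0.6,0.35,0],[0,0,0,0,0,0,0],[0,0,0,0,0,0,0]]])

```text
clock: 21.85
ee_pos: [0.567, 0.0467, 0.1328]
tool_rot: [[0.998, -0.06, 0.037], [-0.071, -0.863, 0.501], [0.001, -0.502, -0.865]]
ft_force: [-0.8, -9.6, -0.4]
gripper_width: 0.0294
```

```bash
python3 -W ignore g.py pics/g3.png
```

```text
21.85 ft [-0.8477 -9.5853 -0.4223] grip pt s,v: [array([-0.1171]), array([0.0003])] 0.14921827144230163
scene [(30, 33), (34, 32), (38, 32), (42, 31), (46, 22), (50, 20), (54, 20), (58, 19), (62, 21), (66, 20), (70, 21), (74, 20), (78, 18), (82, 12), (86, 11), (90, 11), (94, 10), (98, 11), (102, 11), (106, 14), (110, None), (114, None), (118, None), (122, None), (126, None), (130, None), (134, None), (138, None)]
   barrel front s [-0.0748 -0.0744 -0.0737]
top [(30, None), (34, None), (38, 32), (42, None), (46, 20), (50, 21), (54, 20), (58, 21), (62, 21), (66, 20), (70, 20), (74, 21), (78, 20), (82, 12), (86, 11), (90, 12), (94, 11), (98, 12), (102, 13), (106, 16), (110, None), (114, None), (118, None), (122, None), (126, None), (130, None), (134, None), (138, None)]
   barrel front s [-0.1198 -0.1194 -0.1167]
wrist profile [(0, np.float64(14.8)), (2, np.float64(15.0)), (4, np.float64(15.1)), (6, np.float64(14.9)), (8, np.float64(15.1)), (10, np.float64(11.2)), (12, np.float64(11.1)), (14, np.float64(11.1)), (16, np.float64(10.9)), (18, np.float64(11.0)), (20, np.float64(10.9)), (22, np.float64(11.1)), (24, np.float64(11.0)), (26, np.float64(11.0)), (28, np.float64(11.0))]
```

Emit:
arm_command(steps=[[[0,0,0,0,-0.52,0.3,0],[0,0,0,0,-0.52,0.3,0],[0,0,0,0,-0.52,0.3,0],[0,0,0,0,-0.52,0.3,0],[0,0,0,0,-0.52,0.3,0],[0,0,0,0,-0.52,0.3,0],[0,0,0,0,0,0,0],[0,0,0,0,0,0,0]]])

```text
clock: 22.8
ee_pos: [0.5673, 0.0503, 0.1328]
tool_rot: [[0.997, -0.061, 0.037], [-0.071, -0.863, 0.501], [0.001, -0.502, -0.865]]
ft_force: [-0.8, -9.9, -0.4]
gripper_width: 0.0294
```

```bash
cat > e.py <<'E'
from h import *
np.set_printoptions(precision=4,suppress=True)
a=np.radians(86.1);B0=np.array([.5746,.154])
s=telemetry.state();R=np.array(s["tool_rot"]);g=np.array(s["ee_pos"])-.019*R[:,2];print(s["clock"],"ft",s["ft_force"],uv(g[None],B0,a)[0])
for n in("scene","top"):
  for k in range(2):
    P=cloud(cams.camera(n)).reshape(-1,3);S,v=uv(P,B0,a);z=P[:,2]-.149;r_=np.hypot(v,z);up=(z>-.005)
    # count of pixels beyond each ring: hub end, collar start, collar end
    print(n,"hub r>16:",np.percentile(S[up&(r_>.0165)&(r_<.024)&(S>.05)&(S<.092)],[97,99,100]),"collar r>13.7:",np.percentile(S[up&(r_>.0138)&(r_<.02)&(S>.092)&(S<.14)],[0,10,50,90,100]),"all max",np.sort(S[up&(r_<.02)&(S<.14)])[-6:])
E
python3 e.py; python3 -W ignore g.py pics/g4.png >/dev/null
```

```text
22.8 ft [-0.8019 -9.9139 -0.4028] [-0.1135]
scene hub r>16: [0.0791 0.0799 0.0802] collar r>13.7: [0.0923 0.1023 0.1107 0.1138 0.1146] all max [0.1124 0.1126 0.1134 0.1139 0.1143 0.1146]
scene hub r>16: [0.079  0.0804 0.0806] collar r>13.7: [0.0989 0.1026 0.1106 0.1135 0.1161] all max [0.113  0.1134 0.1135 0.1136 0.1147 0.1161]
top hub r>16: [0.0788 0.079  0.0795] collar r>13.7: [0.0964 0.0992 0.1115 0.1132 0.1141] all max [0.1124 0.113  0.1132 0.1132 0.1135 0.1141]
top hub r>16: [0.0789 0.0792 0.0798] collar r>13.7: [0.0932 0.0962 0.1107 0.1128 0.1142] all max [0.1126 0.1128 0.1129 0.1131 0.114  0.1142]
```

View pics/g4.png

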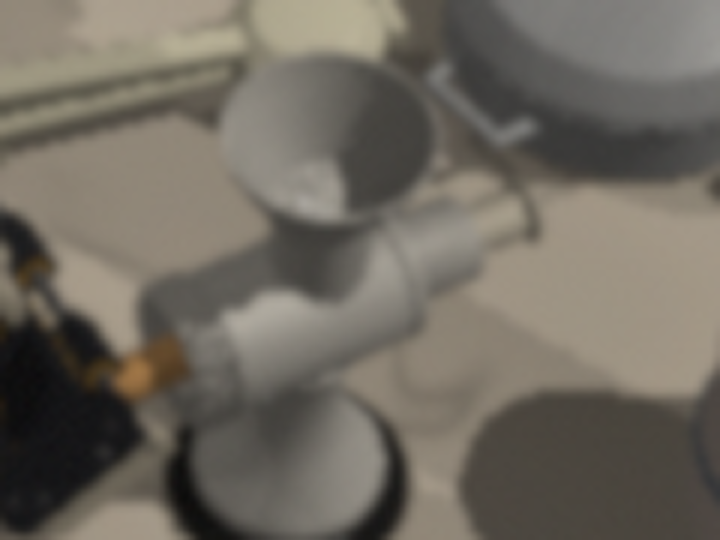

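The crop shows the collar (532,220) well clear of the hub end (478,240). Both depth cameras give a gap of about 30 mm, so I withdraw.

Emit:
arm_command(steps=[[[0,0,0,0,2.6,-1.5,0],[0,0,0,0,3.5,-2,0],[0,0,0,0,5.2,-3,0],[0,0,0,0,5.2,-3,0],[0,0,0,0,6.9,-4,0],[0,0,0,0,6.9,-4,0],[0,0,0,0,6.9,-4,0],[0,0,0,0,6.9,-4,0]]])

```text
clock: 23.95
ee_pos: [0.5635, 0.0015, 0.133]
tool_rot: [[0.998, -0.059, 0.035], [-0.068, -0.861, 0.504], [0.0, -0.505, -0.863]]
ft_force: [-0.1, -0.3, -1.1]
gripper_width: 0.0293
```

Emit:
arm_command(steps=[[[0,0,0,0,13,-7.5,0],[0,0,0,0,13,-7.5,0],[0,0,0,0,13,-7.5,0],[0,0,0,0,13,-7.5,0],[0,0,0,0,13,-7.5,0],[0,0,0,0,13,-7.5,0],[0,0,0,0,13,-7.5,0],[0,0,0,0,13,-7.5,0]]])

```text
clock: 24.75
ee_pos: [0.5553, -0.1187, 0.1322]
tool_rot: [[0.998, -0.058, 0.034], [-0.068, -0.861, 0.504], [0.0, -0.505, -0.863]]
ft_force: [0.7, -1.1, -0.4]
gripper_width: 0.0295
```

```bash
python3 e.py; python3 -W ignore m.py .12 pics/w4.png | grep -v barrel
```

```text
24.75 ft [ 0.6725 -1.0513 -0.3682] [-0.283]
scene hub r>16: [0.0794 0.08   0.0806] collar r>13.7: [0.0966 0.0996 0.1114 0.1138 0.1157] all max [0.1136 0.1136 0.1138 0.1138 0.1145 0.1157]
scene hub r>16: [0.0795 0.0809 0.0918] collar r>13.7: [0.0937 0.1025 0.1114 0.1148 0.1155] all max [0.1144 0.1144 0.1145 0.1151 0.1151 0.1155]
top hub r>16: [0.079  0.0802 0.0872] collar r>13.7: [0.0933 0.0952 0.1115 0.1128 0.1143] all max [0.1124 0.1124 0.1127 0.1129 0.113  0.1143]
top hub r>16: [0.0793 0.0795 0.0855] collar r>13.7: [0.0931 0.0954 0.1103 0.1128 0.1142] all max [0.1126 0.1127 0.1128 0.1129 0.1131 0.1142]
24.95 [ 0.5554 -0.1175  0.1321] [[ 0.9977 -0.0589  0.0345]
 [-0.0682 -0.8607  0.5045]
 [ 0.     -0.5056 -0.8627]] [ 0.4427  0.2041 -1.3689] 0.029416751182442785
expect centre [ 0.559  -0.0652] 0.14850750412807825 86.08715535131422
wrist drift [ 0.5589 -0.0652] 86.0225 0.1495 0.0366 9694.0 0.0003 [-0.039   0.0864]
wrist hub index -1 is out of bounds for axis 0 with size 0
scene drift [ 0.5592 -0.0652] 86.2013 0.1481 -0.0952 469.0 0.0011 [-0.0381  0.1177]
scene hub [0.5765 0.1539] 87.6096 0.149 -0.6921 156.0 0.0011 [0.0479 0.0799]
   lateral(+=left, -x): tip-axis 0.0008702199510132232 dyaw 0.21328203354219966 tip z 0.1479015828049045
top drift [ 0.5589 -0.0652] 86.0677 0.1494 -0.3827 447.0 0.0011 [-0.0374  0.1179]
top hub [0.5784 0.1539] 89.0692 0.1536 -3.3236 130.0 0.0009 [0.0496 0.0793]
   lateral(+=left, -x): tip-axis 0.00011082997226378091 dyaw -0.13701913981078917 tip z 0.14859529925998777
```

Emit:
arm_command(steps=[[[0,0,0,-16.6,24.2,-14.5,0],[0,0,0,-16.6,24.2,-14.5,0],[0,0,0,-16.6,24.2,-14.5,0],[0,0,0,-16.6,24.2,-14.5,0],[0,0,0,-16.6,24.2,-14.5,0],[0,-3.29,-5.62,0,0,0,0],[0,-3.29,-5.62,0,0,0,0],[0,0,0,0,0,0,0]]])

```text
clock: 25.9
ee_pos: [0.4646, -0.2515, 0.1335]
tool_rot: [[0.987, 0.142, -0.081], [0.163, -0.851, 0.499], [0.002, -0.506, -0.863]]
ft_force: [0.4, -0.1, -1.1]
gripper_width: 0.0294
```

Emit:
arm_command(steps=[[[0,0,0,0,0,0,0],[0,0,0,0,0,0,0],[0,0,0,0,0,0,0],[0,0,0,0,0,0,0],[0,0,0,0,0,0,0],[0,0,0,0,0,0,0],[0,0,0,0,0,0,0],[0,0,0,0,0,0,0]]])

```text
clock: 26.7
ee_pos: [0.463, -0.2525, 0.1336]
tool_rot: [[0.987, 0.137, -0.08], [0.159, -0.852, 0.499], [0.0, -0.505, -0.863]]
ft_force: [0.3, -1.0, -1.1]
gripper_width: 0.0291
```

```bash
python3 -W ignore m.py .12 pics/w5.png | grep -v -e barrel -e hub -e lateral
python3 - <<'E'
from h import *
c=cams.camera("top");P=cloud(c).reshape(-1,3)
for n,pp in (("now",P),("before",np.load("top0.npy").reshape(-1,3))):
    S,v=uv(pp,np.array([.455,-.202]),np.radians(99.12));zr=(.13,.18) if n=="now" else (.035,.07)
    m=(abs(v)<.02)&(pp[:,2]>zr[0])&(pp[:,2]<zr[1])&(S>0);print(n,np.sort(S[m])[-8:].round(4))
E
```

```text
26.7 [ 0.463  -0.2525  0.1336] [[ 0.9873  0.1372 -0.08  ]
 [ 0.1588 -0.852   0.4988]
 [ 0.0003 -0.5052 -0.863 ]] [ 0.296  -0.9949 -1.1286] 0.029101886876789877
expect centre [ 0.4547 -0.2008] 0.1499852656274074 99.13877780595304
wrist drift [ 0.4545 -0.2009] 99.0662 0.151 -0.0212 9693.0 0.0003 [-0.039   0.0864]
scene drift [ 0.4548 -0.2008] 98.8518 0.1498 -0.2378 463.0 0.0013 [-0.0378  0.1184]
top drift [ 0.4547 -0.2008] 99.0484 0.1506 -0.0502 451.0 0.001 [-0.0383  0.119 ]
now [0.1231 0.1232 0.1233 0.1236 0.1236 0.1237 0.1239 0.1239]
before [1.1148 1.1151 1.1151 1.1156 1.1158 1.1161 1.1168 1.1185]
```

Emit:
arm_command(steps=[[[0,0,0,0,10.1,17.3,0],[0,0,0,0,10.1,17.3,0],[0,0,0,0,10.1,17.3,0],[0,0,0,0,10.1,17.3,0],[0,0,0,0,6.1,10.4,0],[0,0,0,0,4,6.9,0],[0,0,0,0,2,3.5,0],[0,0,0,0,0,0,0]]])

```text
clock: 27.7
ee_pos: [0.463, -0.2524, 0.0292]
tool_rot: [[0.987, 0.137, -0.08], [0.159, -0.852, 0.499], [-0.0, -0.505, -0.863]]
ft_force: [-0.6, -0.4, -0.0]
gripper_width: 0.0292
```

Emit:
arm_command(steps=[[[0,0,0,0,0,0,0],[0,0,0,0,0,0,0],[0,0,0,0,0.25,0.43,0],[0,0,0,0,0.25,0.43,0],[0,0,0,0,0.25,0.43,0],[0,0,0,0,0.25,0.43,0],[0,0,0,0,0,0,0],[0,0,0,0,0,0,0]]])

```text
clock: 28.5
ee_pos: [0.463, -0.2523, 0.0274]
tool_rot: [[0.987, 0.137, -0.08], [0.159, -0.852, 0.499], [0.0, -0.505, -0.863]]
ft_force: [1.1, -0.3, -1.7]
gripper_width: 0.0296
```

```bash
python3 -W ignore m.py .12 pics/w6.png | grep -v -e barrel -e hub -e lateral
```

```text
28.5 [ 0.463  -0.2523  0.0274] [[ 0.9873  0.1372 -0.0801]
 [ 0.1589 -0.852   0.4989]
 [ 0.0002 -0.5053 -0.863 ]] [ 1.0636 -0.3433 -1.6823] 0.029631743449690634
expect centre [ 0.4547 -0.2006] 0.04378651369709959 99.14113283821132
wrist drift [ 0.4544 -0.2006] 99.0848 0.0448 -0.0073 9982.0 0.0003 [-0.039   0.0861]
scene drift [ 0.4551 -0.2005] 98.8534 0.0434 0.1479 403.0 0.0014 [-0.0394  0.1172]
top drift [ 0.4543 -0.2006] 98.8587 0.044 0.352 386.0 0.0012 [-0.0386  0.1187]
```

Emit:
arm_command(steps=[[[0,0,0,0,0.2,0.35,0],[0,0,0,0,0.2,0.35,0],[0,0,0,0,0,0,0],[0,0,0,0,0,0,0],[0,0,0,0,0,0,0.5],[0,0,0,0,0,0,0.7],[0,0,0,0,0,0,0.9],[0,0,0,0,0,0,1]]])

```text
clock: 29.45
ee_pos: [0.4629, -0.2523, 0.0265]
tool_rot: [[0.987, 0.137, -0.08], [0.159, -0.852, 0.499], [-0.0, -0.505, -0.863]]
ft_force: [-0.4, -0.2, 0.2]
gripper_width: 0.0566
```

Emit:
arm_command(steps=[[[0,0,0,0,0,0,1],[0,0,0,0,0,0,1],[0,0,0,0,0,0,1],[0,0,0,0,0,0,1],[0,0,0,0,0,0,1],[0,0,0,0,0,0,1],[0,0,0,0,0,0,1],[0,0,0,0,0,0,1]]])

```text
clock: 30.25
ee_pos: [0.463, -0.2523, 0.0266]
tool_rot: [[0.987, 0.137, -0.08], [0.159, -0.852, 0.499], [0.0, -0.505, -0.863]]
ft_force: [0.4, 0.5, -0.0]
gripper_width: 0.0929
```

Emit:
arm_command(steps=[[[0,0,0,0,0,-5,1],[0,0,0,0,0,-15,1],[0,0,0,0,0,-30,1],[0,0,0,0,0,-40,1],[0,0,0,0,0,-40,1],[0,0,0,0,0,-40,1],[0,0,0,0,0,-20,1],[0,0,0,0,0,0,1]]])

```text
clock: 31.05
ee_pos: [0.4786, -0.3503, 0.1939]
tool_rot: [[0.988, 0.137, -0.076], [0.157, -0.855, 0.495], [0.003, -0.501, -0.866]]
ft_force: [0.5, -0.1, -0.8]
gripper_width: 0.0933
```

```bash
python3 e.py; python3 -W ignore - <<'E'
from h import *
np.set_printoptions(precision=4,suppress=True)
for n in("wrist","scene","top"):
    c=cams.camera(n);P=cloud(c).reshape(-1,3)
    if n=="wrist":cv2.imwrite("pics/w7.png",c["img"])
    print(n,rodfit(P,np.array([.455,-.202]),np.radians(99.12),.044,lambda s:np.where(s<-.05,.015,.011),-.115,.12))
    if n!="wrist":
        for t in ["molcajete","crock","warmer","press","auger","ring_nut","crank","rest"]:
            print(t,[(round(d["p"],2),np.round(d["centre"],3).tolist()) for d in cams.tip_of(t,c)[:1]])
print(telemetry.state()["ft_force"])
E
```

```text
31.05 ft [ 0.5464 -0.0988 -0.8123] [-0.519]
scene hub r>16: [0.0793 0.0807 0.0814] collar r>13.7: [0.0925 0.0996 0.1102 0.1138 0.1151] all max [0.1135 0.1138 0.114  0.1146 0.1151 0.1166]
scene hub r>16: [0.0795 0.0808 0.0815] collar r>13.7: [0.0921 0.098  0.1105 0.1141 0.1152] all max [0.1142 0.1147 0.1148 0.1152 0.1158 0.1164]
top hub r>16: [0.0789 0.0792 0.0801] collar r>13.7: [0.0933 0.0985 0.1107 0.1133 0.1141] all max [0.1125 0.1127 0.1132 0.1134 0.1138 0.1141]
top hub r>16: [0.0791 0.0795 0.0817] collar r>13.7: [0.0931 0.0975 0.1111 0.113  0.1142] all max [0.1125 0.1126 0.1126 0.1133 0.1139 0.1142]
wrist (array([ 0.455, -0.202]), np.float64(99.13599848271906), np.float64(0.04415297241695258), np.float64(0.01243360961815383), 5300, np.float64(0.00037636229839553906), array([-0.1136,  0.1168]))
scene (array([ 0.4556, -0.2019]), np.float64(99.04434319362122), np.float64(0.042698400500481286), np.float64(-0.022696746566271297), 684, np.float64(0.0014796633337662134), array([-0.1139,  0.1168]))
molcajete [(0.89, [0.695, -0.353, 0.004])]
crock [(0.79, [0.726, 0.359, -0.0])]
warmer [(0.71, [0.435, 0.469, -0.002])]
press [(0.64, [0.336, 0.233, 0.0])]
auger [(0.64, [0.454, -0.199, 0.044])]
ring_nut [(0.79, [0.759, -0.115, -0.003])]
crank [(0.88, [0.38, -0.042, 0.001])]
rest [(0.96, [0.452, -0.2, 0.002])]
top (array([ 0.4549, -0.202 ]), np.float64(98.83113401515084), np.float64(0.04396247933819073), np.float64(0.028566803889684644), 625, np.float64(0.0013302205013963377), array([-0.1128,  0.1164]))
molcajete [(0.77, [0.699, -0.358, 0.002])]
crock [(0.62, [0.723, 0.358, -0.001])]
warmer [(0.87, [0.436, 0.466, -0.005])]
press [(0.69, [0.343, 0.231, -0.003])]
auger [(0.55, [0.735, 0.065, 0.001])]
ring_nut [(0.74, [0.758, -0.116, 0.003])]
crank [(0.82, [0.38, -0.043, 0.0])]
rest [(0.84, [0.454, -0.204, 0.0])]
[0.0206 0.3867 0.5588]
```

View pics/w7.png

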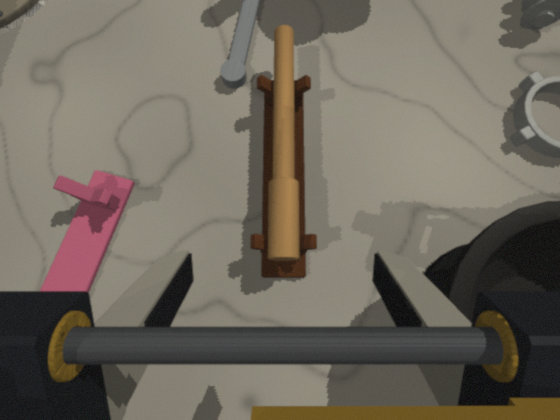

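The drift lies in both notches, at (284,85) and (284,242), with its nose the same way as before and the gripper clear of it. I hand in.

```bash
python3 -c "
from plant import r; print(r.job_done())"
```

```text
the job is handed in; nothing more can be done
None
```

I pressed the bushing out about 30 mm, laid the drift back in its rest, and handed the job in at about 31 s of the 69 s; no verdict was reported.

- **Pressing:** I fed the drift in along the barrel axis and it entered the hub bore on the first try, without touching the wall. I pushed at 3–7 mm/s with about 9–12 N. That is the highest reading I got; force is only reported at the end of each move.
- **Bushing gap:** Both depth cameras put the gap at about 29–31 mm, and it had not changed after I withdrew the drift.
- **Drift:** It is back in both notches of the dark rest, nose the same way. Its centre is within about 1 mm of where it started, its height is 44 mm (43 mm by the scene camera), and it is in line to within 0.3°.
- **Robot and bystanders:** The gripper is open and clear. The bystanders read within about 4 mm of their first positions.
- **One disagreement:** In the last scene picture the network's best "auger" hit was on the drift. The top view has the auger unmoved at (0.735, 0.065), so I took the scene hit as a false one.

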